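# Check the paint thickness on a sloped control console

### The arm

A 6-joint arm with a two-finger parallel gripper is mounted at the origin on a cart in front of the work surface, level with it; the furniture and walls round the work are solid. World frame = base frame: x ahead of the robot, y to its left, z up, the work surface at z = 0. Lengths are in m, angles in rad, forces in N, time in s.
With the tool pointing down it reaches from about 0.225 to 0.875 m from the base axis. Payload 3.4 kg.
Tool frame: the origin (TCP) lies where the fingers leave the gripper's body, on its centre line; the fingertips stand 73 mm ahead of it and the grasp point (between the pads) lies 54 mm ahead of it (manip.pinch_z is the distance from the TCP to the grasp point, in m); z points along the fingers, y is the line along which they close (so a half turn about z gives the same grasp; the last joint's range is limited). The gripper opens to 85 mm and grips with 20 to 120 N. Pads are 22 mm wide; open, the fingers measure 114 mm over their backs; the gripper's body (76 mm by 85 mm) begins 54 mm behind the grasp point. The pads swing forward as they close: fully open they stand 13 mm farther back than shut.
Start: joints at [-1.233, 0.276, 1.505, -0, 1.361, -0.121], TCP at [0.255, -0.516, 0.304] pointing down, gripper open.
Joint ranges: [-2.89, 2.89], [-0.75, 2.08], [0.22, 2.7], [-1.18, 4.32], [0.11, 2.71], [-2.7, 2.7]. Speed limits (rad/s): [2.57, 2.57, 3.14, 3.14, 3.14, 3.14].

### API

Orientations are given as a unit quaternion [w, x, y, z].
In Python, from rig import readout, imaging, manip gives the robot as it stands. The module is installed in compiled form; this text tells all that it offers.
- The arm moves only by the tool servo_tool, never from a script. Its argument "moves" is a list of rows, each an object with "dp": the shift along the tool's x, y, z in units of 0.2 m (1.0 is 0.2 m), a list of three; "delta_rot": the turn, a rotation vector about the tool's x, y, z in units of 0.1 rad (1.0 is 0.1 rad), a list of three; "fingers": the opening, from 0 (shut) to 1 (fully open). In form: [{"dp": [dx, dy, dz], "delta_rot": [wx, wy, wz], "fingers": fingers}, ...]. A call has 1 to 5 rows; each row shifts and turns the commanded pose from where the row before left it, along the tool's axes as they then stand; what a row does not reach is not made up. A row lasts 1/10 s, in which the tool goes at most 50 mm and 8.59 degrees, less where a joint would pass 70% of its speed; a pose out of reach is approached as far as the arm can. A call with a number of a shift or a turn outside -1 to 1 is refused whole. A call with a gripper value outside its range is refused whole. The fingers move at their own pace and stop on an object; "force" is the grip in N (left out, the last holds). Time passes only in rows, so rows that do not move let the fingers close. It gives the time, the measured TCP pose, the force, the opening and the grip force at its end, in the units of the state.
- readout.get_state(): the state, without advancing time (a new reading comes with each control period).
- imaging.get_image(name): name is "side" or "top"; returns (picture, depth): 400x640x3 uint8, red, green, blue; 400x640 float32, m along the optical axis (not along the pixel's ray), 0 where there is no reading.
- imaging.calibration(name): a dict with "intrinsics" (3x3 intrinsics, pixels), "R" (3x3) and "t" (3): a world point X has camera coordinates R X + t. Camera axes: x right, y down, z forward; pixel columns grow to the right and rows downward; lengths in m; the calibration is good to about 2 mm. A picture is of the moment at which its call begins. calibration takes no time and is no camera call.
- manip.sign_off(): hands the job in; it is judged then, once.
The state is a dict: "clock": time; "qpos": joint angles; "qd": joint speeds; "effort": joint torques, N m; "position": TCP position; "ee_rot": TCP orientation; "contact_force": force on the tool from outside, world axes, zero at the start; "moment": the same for the moment, N m; "width": finger opening in m; "gripper_force": force on a finger pad.
Only numpy, scipy, OpenCV 4.12 (cv2) and the standard library are available. Lean on these libraries where they do the work, as an engineer would, in place of code of your own. Each camera call takes 0.05 s, during which the arm holds its last target. There are 200 camera calls.

### The job

Take the yellow coating-thickness gauge from its slanted rest and zero it on the bare steel zero plate, then take a reading inside the blue ring on the console's sloping painted face. For both, stand the gauge square on the surface and press only lightly, with its sprung brass tip about half way in, and keep it still for a good second. Lay the gauge gently back in its rest, tip down, and leave the multimeter and the white bottle standing where they are.

Things in the scene. Friction and masses are not known exactly. Their poses are not given: they have to be found in the camera images.
- gauge: Loose pen-shaped gauge, 110 g. Yellow housing 18 mm (x) by 24 mm (y), from 37 to 140 mm along its z; black nose 16 x 21 mm from 11 to 41 mm; sprung brass tip, 12 mm in diameter, from 0 to 11 mm. Origin: centre of the tip's flat end when fully out; z runs from the tip to the top end. It starts in the rest, leaning 30 degrees from vertical, display (+x) upward.
- gauge_grip (a point): A good place to hold the gauge: on its axis, 110 mm from the tip and 30 mm below the top end, clear of the rest; grip across the 24 mm width (gauge y). Axes as the gauge's.
- gauge_tip (a point): Centre of the flat end of the brass tip; it moves with the tip.
- gauge_head (a joint): How far the sprung brass tip is pressed into the gauge: 0 fully out, 0.009 m hard against its stop. The spring needs 1.8 N to start moving and 4.9 N at the stop (3.3 N half way).
- rest: Gauge rest fixed on the bench: grey base plate 110 x 66 x 8 mm, centred 10 mm behind the origin (-x). On it a black channel leans 30 degrees from vertical, top end toward -x: 85 mm long, open on its upper side, side walls 12 mm high that flare outward (29 mm apart at the floor), an end stop at the bottom. Origin on the bench.
- rest_seat (a point): Where the centre of the brass tip's end rests on the rest's end stop. z points up along the channel (30 degrees from vertical), x square out of the open side of the channel, y across it. When the gauge is home its frame coincides with this one; the floor of the channel lies at x = -9 mm.
- zero_plate: Loose zero plate lying flat on the bench: bare steel disc, 40 mm in diameter, in a low black rubber ring 52 mm in diameter; 140 g. Origin at the centre of its underside, z up.
- zero_top (a point): Centre of the steel disc's top face, 10 mm above the bench; z is its normal.
- console: Grey painted desk console fixed on the bench, 170 mm deep (x), 220 mm wide (y), origin at the centre of its underside. The front is 40 mm high; from there the painted face rises toward +x at 28 degrees to 109 mm, then a level strip 40 mm deep. Three push-button and lamp heads stand up to 13 mm proud of the face, 113 mm up the slope.
- spot (a point): Centre of the blue ring (22 mm inside, 28 mm outside diameter) drawn on the console's sloping face, 55 mm up the slope from the front edge. z is the outward normal of the face (28 degrees from vertical, leaning toward the console's -x), y lies level across the face.
- multimeter: Loose multimeter, 140 x 68 x 43 mm, dark with grey-green case; a bystander. Origin at the centre of its underside.
- pill_bottle: Loose small white bottle, 40 mm in diameter, 80 mm high; a bystander. Origin at the centre of its underside.
Things that resemble listed ones, but are neither listed nor needed, are in the scene too. There is more than one size of the zero_plate; the job needs the larger.

How it is judged:
By the outcome, as a careful person would: the job done as asked, in the order asked, and still so for the second after the job is handed in, with the robot touching nothing.
It also fails if it takes over 58 s, if anything falls off the work surface, if the arm or the gripper's body presses on something with over 40 N, if the wrist force passes 120 N, or if a joint passes its speed limit or range.

## Working session

There is one attempt and no reset: what is moved stays moved. The work goes in short steps, Python scripts to look and compute and a tool call to move; the robot and the scene stay as the last step left them, time stands still between calls to the robot, and variables do not carry over. Pictures are saved under pics/ and viewed, at most 10 in all, crops included, and the job is handed in when it is done.

Besides the shell and the picture viewer there is one more tool, called after "Call:" by a JSON object that holds its "fn" and its "kwargs", one argument or row to a line. servo_tool: Moves the arm, as the interface text tells. Its arguments: {"type":"object","properties":{"moves":{"type":"array"},"force":{"type":"number"}},"required":["moves"]}

```bash
mkdir -p pics
cat > h.py <<'E'
import numpy as np, cv2
from rig import readout, imaging, manip
def save(n,f):
    p,d=imaging.get_image(n); cv2.imwrite(f'pics/{f}.png',p[:,:,::-1]); np.save(f'{f}_d.npy',d); return p,d
def w(n,d,u,v):
    c=imaging.calibration(n);K=np.array(c["intrinsics"]);z=d[int(v),int(u)]
    return np.array(c["R"]).T@(np.linalg.inv(K)@[u,v,1]*z-np.array(c["t"]))
E
python3 - <<'E'
from h import *
save('top','top0');save('side','side0')
for n in('top','side'):
    c=imaging.calibration(n);print(n,c)
s=readout.get_state();print(s)
E
```

```text
top {'intrinsics': array([[400.21546467,   0.        , 323.00312864],
       [  0.        , 400.21546467, 200.14968999],
       [  0.        ,   0.        ,   1.        ]]), 'R': array([[ 0.00796166, -0.99984896, -0.01544908],
       [-0.99408627, -0.00624062, -0.1084138 ],
       [ 0.10830101,  0.01622088, -0.9939858 ]]), 't': array([-0.00785211,  0.5707784 ,  0.89707459])}
side {'intrinsics': array([[417.40794684,   0.        , 321.05490059],
       [  0.        , 417.40794684, 202.17171238],
       [  0.        ,   0.        ,   1.        ]]), 'R': array([[ 0.97565898, -0.21894203, -0.01240753],
       [-0.13217499, -0.541971  , -0.82993807],
       [ 0.1749838 ,  0.8113765 , -0.55771753]]), 't': array([-0.53685945,  0.14160183,  0.81807026])}
{'clock': 0.1, 'qpos': array([-1.23295653e+00,  2.76541752e-01,  1.50600822e+00,  3.64225239e-05,
        1.36071544e+00, -1.20982487e-01]), 'qd': array([ 1.32044008e-03, -8.01570996e-04, -3.60416506e-03,  5.18961276e-04,
       -2.85233591e-03,  9.37413191e-05]), 'effort': array([ 1.63211513e-03, -4.17698157e+01, -2.46405047e+01, -9.16372778e-05,
        5.73500904e-03,  9.15562964e-06]), 'position': array([ 0.2545586 , -0.51518736,  0.30311974]), 'ee_rot': array([-8.33394768e-04,  9.73800999e-01,  2.27400339e-01, -7.28067922e-05]), 'contact_force': array([-0.15708023, -1.20814171, -0.1608203 ]), 'moment': array([-0.01611584,  0.03365014, -0.01099454]), 'gripper_force': 0.0, 'width': 0.08541683217703325}
```

View pics/top0.png

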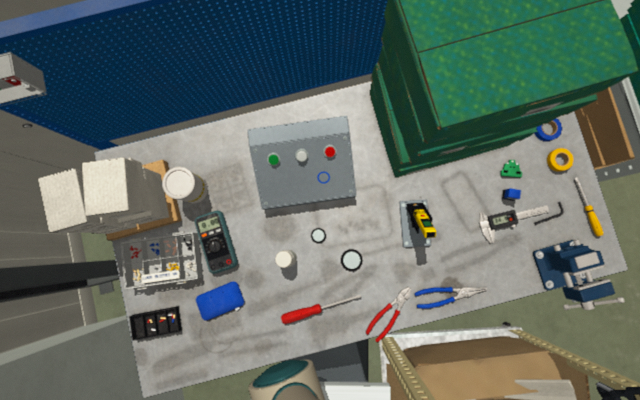

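View pics/side0.png

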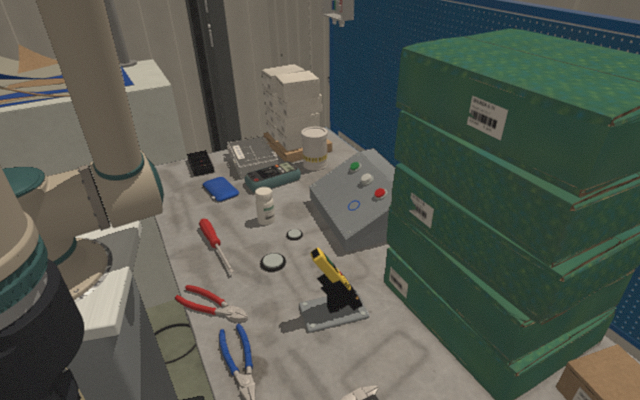

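The top view shows the large zero plate near (351,260), the ring near (323,177), and the gauge in its rest near (425,220). The side view shows the gauge at (330,268), the plate at (273,262) and the ring at (353,205).

Run:
```python
from h import *
T=cv2.imread('pics/top0.png');S=cv2.imread('pics/side0.png')
a=cv2.resize(T[190:270,390:450],None,fx=6.5,fy=6.5,interpolation=cv2.INTER_CUBIC)
b=cv2.resize(S[240:340,290:380],None,fx=4.4,fy=5.2,interpolation=cv2.INTER_CUBIC)
cv2.imwrite('pics/crop1.png',np.hstack([a,b]))
def blob(n,img,d,box,lo,hi,tag):
    x0,y0,x1,y1=box;h=cv2.cvtColor(img[y0:y1,x0:x1],cv2.COLOR_BGR2HSV)
    m=cv2.inRange(h,lo,hi);_,_,st,c=cv2.connectedComponentsWithStats(m)
    i=1+np.argmax(st[1:,4]);print(tag,n,c[i]+[x0,y0],st[i]);return m
td=np.load('top0_d.npy');sd=np.load('side0_d.npy')
for n,I,d,b1,b2 in(('top',T,td,(305,160,340,195),(335,245,370,275)),('side',S,sd,(340,195,365,215),(255,248,292,276))):
    x0,y0,x1,y1=b1
    m=blob(n,I,d,b1,(105,90,40),(130,255,255),'ring')
    ys,xs=np.nonzero(m);e=cv2.fitEllipse(np.c_[xs,ys].astype(np.float32));u,v=e[0][0]+x0,e[0][1]+y0;print(e,u,v,w(n,d,round(u),round(v)))
    x0,y0,x1,y1=b2
    g=cv2.cvtColor(I[y0:y1,x0:x1],cv2.COLOR_BGR2GRAY)
    m=cv2.inRange(g,0,60);cs,_=cv2.findContours(m,cv2.RETR_EXTERNAL,cv2.CHAIN_APPROX_NONE);c=max(cs,key=cv2.contourArea)
    e=cv2.fitEllipse(c);u,v=e[0][0]+x0,e[0][1]+y0;print('plate',e,u,v,w(n,d,round(u),round(v)))
# console normal from top depth patch, gauge yellow points
def cloud(n,d,m):
    return np.array([w(n,d,u,v) for v,u in zip(*np.nonzero(m)) if d[v,u]>0])
m=np.zeros((400,640));m[165:195,275:345]=1;m[:, :]*=1
P=cloud('top',td,m);A=np.c_[P[:,:2],np.ones(len(P))]
for _ in range(5):
    k,*_r=np.linalg.lstsq(A,P[:,2],rcond=None);r=abs(A@k-P[:,2]);s=r<.004;A,P=A[s],P[s]
nn=np.array([-k[0],-k[1],1]);nn/=np.linalg.norm(nn);print('console n',nn,np.degrees(np.arccos(nn[2])),'yaw',np.degrees(np.arctan2(-nn[1],-nn[0])),len(P), 'k',k)
for n,I,d,b in(('top',T,td,(395,190,450,270)),('side',S,sd,(300,240,370,310))):
    h=cv2.cvtColor(I,cv2.COLOR_BGR2HSV);m=cv2.inRange(h,(18,120,80),(35,255,255));k=np.zeros_like(m);k[b[1]:b[3],b[0]:b[2]]=1
    P=cloud(n,d,m*k);P=P[(P[:,2]>.03)&(P[:,2]<.2)];c=P.mean(0);u_,s_,vt=np.linalg.svd(P-c);q=(P-c)@vt.T
    print(n,'yellow',len(P),c,vt,q.min(0),q.max(0))
    ys,xs=np.nonzero(m*k);print(xs.min(),xs.max(),ys.min(),ys.max())
```

```text
ring top [323.25       177.15277778] [12 11 13 13 72]
((18.218528747558594, 17.064132690429688), (11.11709213256836, 11.622981071472168), 89.67430114746094) 323.2185287475586 177.0641326904297 [ 0.61946465 -0.0039164   0.0649032 ]
plate ((16.141834259033203, 14.952564239501953), (20.00876235961914, 20.381845474243164), 155.97952270507812) 351.1418342590332 259.95256423950195 [ 0.43314208 -0.06988021  0.0090705 ]
ring side [353.65714286 204.82857143] [ 8  5 12 11 35]
((13.483932495117188, 9.983192443847656), (7.983077049255371, 11.907541275024414), 57.21220016479492) 353.4839324951172 204.98319244384766 [ 6.20844788e-01 -3.24416188e-04  6.46849565e-02]
plate ((17.446245193481445, 13.083107948303223), (18.12867546081543, 23.5329532623291), 75.76410675048828) 272.44624519348145 261.0831079483032 [ 0.43384846 -0.07527562  0.01020474]
console n [-0.46634799 -0.06681053  0.88207477] 28.10633615161139 yaw 8.152903516701114 2058 k [ 0.5286944   0.07574247 -0.26023315]
top yellow 255 [ 0.51840223 -0.21751273  0.10482762] [[-0.51461433 -0.0184001   0.85722432]
 [-0.31460936  0.9340885  -0.16881831]
 [ 0.7976171   0.35656712  0.48648417]] [-0.08029278 -0.01606751 -0.01542401] [0.04928318 0.01139329 0.00539622]
413 436 204 237
side yellow 474 [ 0.51380927 -0.23037899  0.11148177] [[ 0.54476345  0.01805068 -0.83839546]
 [ 0.69707305  0.54603111  0.46469258]
 [-0.46617802  0.83757042 -0.28487515]] [-0.03807359 -0.01080175 -0.00847112] [0.07039513 0.01454618 0.01598577]
311 350 248 289
```

View pics/crop1.png

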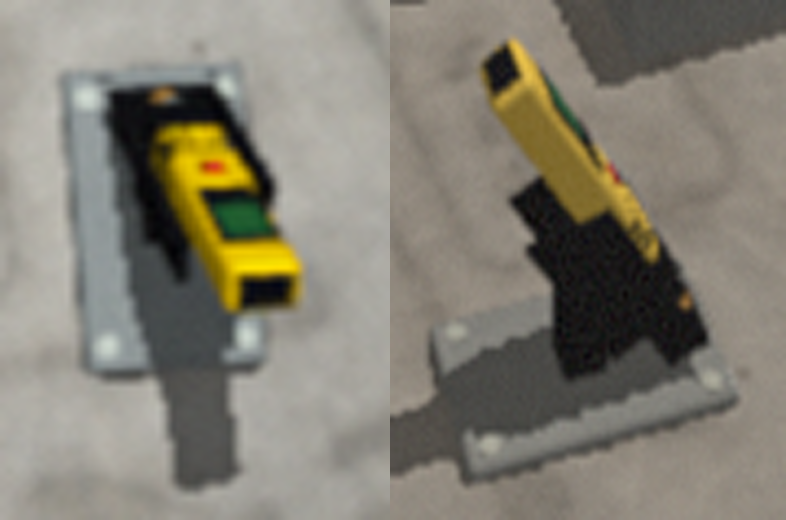

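The crop shows the gauge's top end at about top (430.6,234.9) and side (315.7,253.1). The red dot is at top (422.8,215.7) and side (340.5,273.3). The rest's base plate corners are also clear.

```bash
cat >> h.py <<'E'
def ray(n,u,v):
    c=imaging.calibration(n);R=np.array(c["R"]);t=np.array(c["t"])
    d=R.T@np.linalg.inv(np.array(c["intrinsics"]))@[u,v,1];return -R.T@t,d/np.linalg.norm(d)
def tri(a,b):
    (p,d),(q,e)=ray('top',*a),ray('side',*b)
    s=np.linalg.lstsq(np.c_[d,-e],q-p,rcond=None)[0];A,B=p+s[0]*d,q+s[1]*e
    return (A+B)/2,(B-A)*1e3
def plane(n,px,z):
    p,d=ray(n,*px);return p+d*(z-p[2])/d[2]
E
python3 - <<'E'
from h import *
np.set_printoptions(precision=4,suppress=True)
C=lambda x,y:(390+x/6.5,190+y/6.5); D=lambda x,y:(290+(x-390)/4.4,240+y/5.2)
print('ring',tri((323.2,177.1),(353.6,204.9)))
print('plate',tri((351.1,260),(272.4,261.1)))
for k,a,b in(('top end',(264,290),(503,68)),('red',(213,167),(612,173)),('orange',(160,95),(685,300)),('screwNW',(89,97),(712,378)),('screwSW',(107,345),(490,445)),('screwSE',(247,337),(455,330)) ,('capL',(232,308),(490,104))):
    print(k,tri(C(*a),D(*b)))
for k,q in(('NW',(65,72)),('SW',(90,371)),('SE',(265,362)),('NE',(240,68))): print(k,plane('top',C(*q),.008))
for k,q in(('scNW',(89,97)),('scSW',(107,345)),('scSE',(247,337)),('scNE',(228,85))): print(k,plane('top',C(*q),.009))
for k,q in(('scNW',(712,378)),('scSW',(490,445)),('scSE',(455,330))): print(k,'side',plane('side',D(*q),.009))
E
```

```text
ring (array([ 0.6198, -0.0046,  0.0678]), array([ 1.9691, -0.3921,  0.3237]))
plate (array([ 0.4339, -0.0704,  0.0056]), array([ 1.874 , -0.1625, -0.0649]))
top end (array([ 0.4919, -0.2228,  0.1429]), array([ 3.2476, -0.4623,  0.1962]))
red (array([ 0.5333, -0.2203,  0.0892]), array([ 2.306 , -0.3909,  0.256 ]))
orange (array([ 0.5643, -0.2176,  0.0218]), array([ 3.2581, -0.6085,  0.4527]))
screwNW (array([ 0.5755, -0.2043, -0.0352]), array([15.9603, -3.2707,  2.1749]))
screwSW (array([ 0.4804, -0.2095, -0.0382]), array([13.5384, -1.9041,  0.4089]))
screwSE (array([ 0.4734, -0.2385,  0.0533]), array([-6.0007,  0.6848, -0.208 ]))
capL (array([ 0.4873, -0.2172,  0.1248]), array([ 4.5884, -0.6378,  0.2337]))
NW [ 0.5723 -0.1858  0.008 ]
SW [ 0.4641 -0.1934  0.008 ]
SE [ 0.4678 -0.2562  0.008 ]
NE [ 0.5741 -0.2494  0.008 ]
scNW [ 0.5631 -0.1943  0.009 ]
scSW [ 0.4734 -0.1995  0.009 ]
scSE [ 0.4767 -0.2497  0.009 ]
scNE [ 0.5678 -0.2447  0.009 ]
scNW side [ 0.5703 -0.2417  0.009 ]
scSW side [ 0.4803 -0.2489  0.009 ]
scSE side [ 0.4765 -0.1981  0.009 ]
```

Rest, gauge, plate and ring agree with the sizes given: gauge tip at about (0.562, -0.218, 0.022), rest yaw about 3.8°. I'll plan an in-line grasp down the gauge's axis, so the tip lies 164 mm ahead of the TCP.

```bash
cat >> h.py <<'E'
from scipy.spatial.transform import Rotation as Ro
np.set_printoptions(precision=4,suppress=True)
def goal(lean,yaw):   # tool rotation: z along -gauge z; lean toward the robot, deg
    c,s=np.cos(np.radians(yaw)),np.sin(np.radians(yaw));L=np.radians(lean)
    z=np.array([np.sin(L)*c,np.sin(L)*s,-np.cos(L)]);y=np.array([s,-c,0])
    return np.c_[np.cross(y,z),y,z]
def rows(p1,R1,n,p0=None,R0=None):
    s=readout.get_state()
    if p0 is None:p0=s['position']
    if R0 is None:R0=Ro.from_quat(s['ee_rot'],scalar_first=True).as_matrix()
    rv=Ro.from_matrix(R0.T@R1).as_rotvec()/n;R=R0.copy()
    print('deg',np.degrees(rv*n),'mm',(np.array(p1)-p0)*1e3,'per row mm',np.linalg.norm(np.array(p1)-p0)/n*1e3)
    for i in range(n):
        print((R.T@(np.array(p1)-p0)/n/.2).round(4).tolist(),(rv/.1).round(4).tolist());R=R@Ro.from_rotvec(rv).as_matrix()
def gz(lean,yaw): return -goal(lean,yaw)[:,2]
E
python3 - <<'E'
from h import *
tip=np.array([.5618,-.2182,.0217]);R=goal(30,3.8);rows(tip+.224*gz(30,3.8),R,10)
# console orientation, robust fits
for n,f,b in(('top','top0',(262,165,350,196)),('side','side0',(318,170,375,225))):
    d=np.load(f+'_d.npy');P=np.array([w(n,d,u,v) for v in range(b[1],b[3]) for u in range(b[0],b[2]) if d[v,u]>0])
    best=0;rng=np.random.default_rng(0)
    for _ in range(400):
        q=P[rng.choice(len(P),3,False)];m=np.cross(q[1]-q[0],q[2]-q[0]);m/=np.linalg.norm(m)+1e-12;m*=np.sign(m[2])
        k=abs((P-q[0])@m)<.003
        if k.sum()>best and .8<m[2]<.95:best=k.sum();B=k
    Q=P[B];c=Q.mean(0);m=np.linalg.svd(Q-c)[2][2];m*=np.sign(m[2]);print(n,best,len(P),m,'tilt',np.degrees(np.arccos(m[2])),'yaw',np.degrees(np.arctan2(-m[1],-m[0])),'at ring z',c[2]-((np.array([.6198,-.0046])-c[:2])@m[:2])/m[2])
E
python3 - <<'E'
import cv2,numpy as np
T=cv2.imread('pics/top0.png')
cv2.imwrite('pics/crop2.png',cv2.resize(T[110:220,240:365],None,fx=6,fy=5,interpolation=cv2.INTER_CUBIC))
E
```

```text
deg [-5.9808 29.6156 21.9443] mm [195.4876 289.5647 -87.4301] per row mm 36.014876687368286
[0.1517, -0.0864, 0.0439] [-0.1044, 0.5169, 0.383]
[0.1459, -0.0926, 0.0507] [-0.1044, 0.5169, 0.383]
[0.1394, -0.0987, 0.057] [-0.1044, 0.5169, 0.383]
[0.1324, -0.1045, 0.063] [-0.1044, 0.5169, 0.383]
[0.1249, -0.1101, 0.0685] [-0.1044, 0.5169, 0.383]
[0.1169, -0.1155, 0.0736] [-0.1044, 0.5169, 0.383]
[0.1085, -0.1206, 0.0782] [-0.1044, 0.5169, 0.383]
[0.0996, -0.1254, 0.0823] [-0.1044, 0.5169, 0.383]
[0.0904, -0.1299, 0.0859] [-0.1044, 0.5169, 0.383]
[0.0808, -0.1341, 0.0889] [-0.1044, 0.5169, 0.383]Traceback (most recent call last):
  File "<stdin>", line 5, in <module>
  File "h.py", line 6, in w
    c=imaging.calibration(n);K=np.array(c["intrinsics"]);z=d[int(v),int(u)]
ValueError: time passes only in moves, steps and waits
```

View pics/crop2.png

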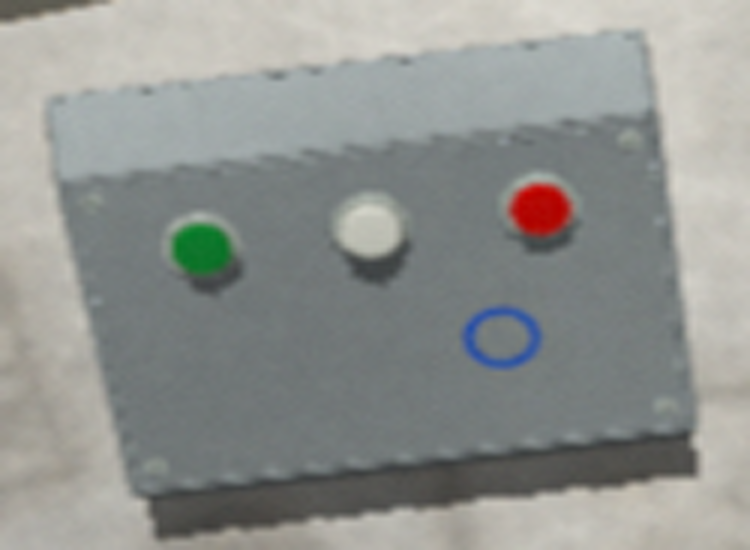

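The crop shows the console's face. The ridge runs from (60,180) to (650,113), the front edge from (140,493) to (690,432), and the ring centre is at (503,337), which is full-image (323.8,177.4). Now the approach.

Call:
{"fn": "servo_tool", "kwargs": {
  "moves": [
    {"dp": [0.152, -0.086, 0.044], "delta_rot": [-0.104, 0.517, 0.383], "fingers": 1},
    {"dp": [0.146, -0.093, 0.051], "delta_rot": [-0.104, 0.517, 0.383], "fingers": 1},
    {"dp": [0.139, -0.099, 0.057], "delta_rot": [-0.104, 0.517, 0.383], "fingers": 1},
    {"dp": [0.132, -0.105, 0.063], "delta_rot": [-0.104, 0.517, 0.383], "fingers": 1},
    {"dp": [0.125, -0.11, 0.069], "delta_rot": [-0.104, 0.517, 0.383], "fingers": 1}
  ]
}}

```text
clock: 0.6
position: [0.3528, -0.3695, 0.2592]
ee_rot: [-0.004, 0.983, 0.13, 0.132]
contact_force: [0.9, -0.1, 0.4]
width: 0.0858
gripper_force: 0.0
```

Call:
{"fn": "servo_tool", "kwargs": {
  "moves": [
    {"dp": [0.117, -0.116, 0.074], "delta_rot": [-0.104, 0.517, 0.383], "fingers": 1},
    {"dp": [0.109, -0.121, 0.078], "delta_rot": [-0.104, 0.517, 0.383], "fingers": 1},
    {"dp": [0.1, -0.125, 0.082], "delta_rot": [-0.104, 0.517, 0.383], "fingers": 1},
    {"dp": [0.09, -0.13, 0.086], "delta_rot": [-0.104, 0.517, 0.383], "fingers": 1},
    {"dp": [0.081, -0.134, 0.089], "delta_rot": [-0.104, 0.517, 0.383], "fingers": 1}
  ]
}}

```text
clock: 1.1
position: [0.4505, -0.2248, 0.2156]
ee_rot: [-0.008, 0.965, 0.031, 0.26]
contact_force: [0.8, 0.1, -0.3]
width: 0.0856
gripper_force: 0.0
```

Call:
{"fn": "servo_tool", "kwargs": {
  "moves": [
    {"dp": [0, 0, 0], "delta_rot": [0, 0, 0], "fingers": 1},
    {"dp": [0, 0, 0], "delta_rot": [0, 0, 0], "fingers": 1}
  ]
}}

```text
clock: 1.3
position: [0.4501, -0.2252, 0.2156]
ee_rot: [-0.008, 0.965, 0.033, 0.258]
contact_force: [-0.3, -0.2, 0.8]
width: 0.0853
gripper_force: 0.0
```

```bash
sed -i 's/^from rig.*/&\nCAL={n:imaging.calibration(n) for n in("top","side")}/; s/c=imaging.calibration(n)/c=CAL[n]/' h.py
python3 - <<'E'
from h import *
tip=np.array([.5618,-.2182,.0217]);R=goal(30,3.8);rows(tip+.164*gz(30,3.8),R,3)
C=lambda x,y:(240+x/6-.4,110+y/5-.4)
for z,a,b in((.109,(60,180),(650,113)),(.040,(140,493),(690,432)),(.109,(50,98),(640,32))):
    p,q=plane('top',C(*a),z),plane('top',C(*b),z);print(p,q,np.linalg.norm(p-q),'yaw',np.degrees(np.arctan2(q[0]-p[0],p[1]-q[1])))
for n,f,b in(('top','top0',(262,165,350,196)),('side','side0',(318,170,375,225))):
    d=np.load(f+'_d.npy');P=np.array([w(n,d,u,v) for v in range(b[1],b[3]) for u in range(b[0],b[2]) if d[v,u]>0])
    best=0;rng=np.random.default_rng(0)
    for _ in range(400):
        q=P[rng.choice(len(P),3,False)];m=np.cross(q[1]-q[0],q[2]-q[0]);m/=np.linalg.norm(m)+1e-12;m*=np.sign(m[2])
        k=abs((P-q[0])@m)<.003
        if k.sum()>best and .8<m[2]<.95:best=k.sum();B=k
    Q=P[B];c=Q.mean(0);m=np.linalg.svd(Q-c,full_matrices=False)[2][2];m*=np.sign(m[2]);print(n,best,len(P),m,'tilt',np.degrees(np.arccos(m[2])),'yaw',np.degrees(np.arctan2(-m[1],-m[0])),'at ring z',c[2]-((np.array([.6198,-.0046])-c[:2])@m[:2])/m[2])
T,_=save('top','top1');S,_=save('side','side1')
cv2.imwrite('pics/v1.png',np.hstack([cv2.resize(T[150:270,380:480],None,fx=3.5,fy=4),cv2.resize(S[180:320,270:380],None,fx=4,fy=3.43)])[:,:,::-1])
E
```

```text
deg [0.0174 0.0264 0.1239] mm [ 29.8476   1.6    -51.9175] per row mm 19.969052671487717
[-0.0001, 0.0006, 0.0998] [0.001, 0.0015, 0.0072]
[-0.0001, 0.0006, 0.0998] [0.001, 0.0015, 0.0072]
[-0.0001, 0.0006, 0.0998] [0.001, 0.0015, 0.0072]
[0.6799 0.1545 0.109 ] [ 0.7103 -0.0578  0.109 ] 0.2144511244114533 yaw 8.159629577035522
[0.5504 0.1339 0.04  ] [ 0.5799 -0.0764  0.04  ] 0.21235119570696165 yaw 7.985898416615799
[0.7162 0.1592 0.109 ] [ 0.7464 -0.0541  0.109 ] 0.21538311485605582 yaw 8.04024443333008
top 2593 2718 [-0.468  -0.0671  0.8812] tilt 28.214748330288725 yaw 8.159056423332823 at ring z 0.06718058236734513
side 2690 3120 [-0.4694 -0.0671  0.8805] tilt 28.302587226376172 yaw 8.135808240613205 at ring z 0.06514376069627849
```

View pics/v1.png

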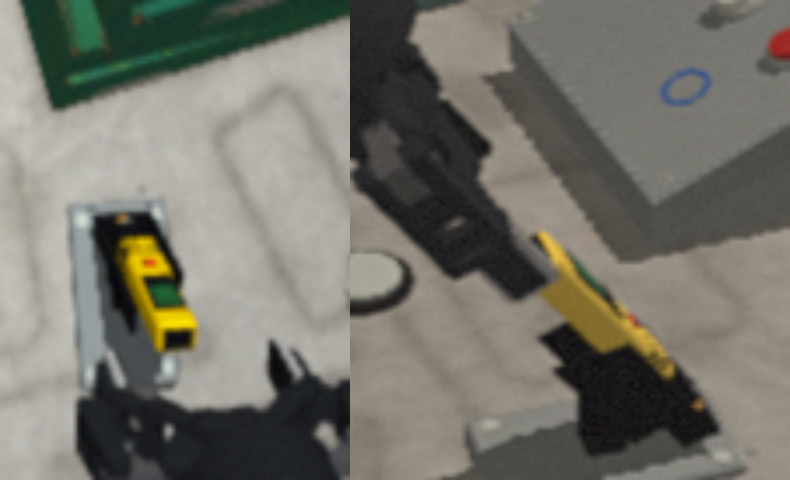

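The view shows the open fingers straddling the gauge, in line with its axis. I'll go down along the axis and close.

Call:
{"fn": "servo_tool", "kwargs": {
  "moves": [
    {"dp": [0, 0, 0.1], "delta_rot": [0, 0, 0.0], "fingers": 1},
    {"dp": [0, 0.001, 0.1], "delta_rot": [0, 0, 0.01], "fingers": 1},
    {"dp": [0, 0.001, 0.1], "delta_rot": [0, 0, 0.01], "fingers": 1},
    {"dp": [0, 0, 0], "delta_rot": [0, 0, 0], "fingers": 1}
  ]
}}

```text
clock: 1.8
position: [0.4804, -0.2254, 0.1626]
ee_rot: [-0.009, 0.966, 0.031, 0.258]
contact_force: [0.4, 0.4, -0.1]
width: 0.0856
gripper_force: 0.0
```

Call:
{"fn": "servo_tool", "kwargs": {
  "moves": [
    {"dp": [0, 0, 0], "delta_rot": [0, 0, 0], "fingers": 0.2},
    {"dp": [0, 0, 0], "delta_rot": [0, 0, 0], "fingers": 0.2},
    {"dp": [0, 0, 0], "delta_rot": [0, 0, 0], "fingers": 0.2},
    {"dp": [0, 0, 0], "delta_rot": [0, 0, 0], "fingers": 0.2},
    {"dp": [0, 0, 0], "delta_rot": [0, 0, 0], "fingers": 0.2}
  ],
  "force": 40
}}

```text
clock: 2.3
position: [0.4802, -0.2247, 0.1647]
ee_rot: [-0.008, 0.965, 0.031, 0.259]
contact_force: [0.2, 0.0, 1.2]
width: 0.0235
gripper_force: 44.4
```

Call:
{"fn": "servo_tool", "kwargs": {
  "moves": [
    {"dp": [0, 0, 0], "delta_rot": [0, 0, 0], "fingers": 0.1},
    {"dp": [0, 0, 0], "delta_rot": [0, 0, 0], "fingers": 0.1},
    {"dp": [0, 0, 0], "delta_rot": [0, 0, 0], "fingers": 0.1},
    {"dp": [0, 0, 0], "delta_rot": [0, 0, 0], "fingers": 0.1}
  ]
}}

```text
clock: 2.7
position: [0.4805, -0.2247, 0.1644]
ee_rot: [-0.008, 0.965, 0.031, 0.259]
contact_force: [-0.0, -0.8, 1.8]
width: 0.0231
gripper_force: 44.6
```

Call:
{"fn": "servo_tool", "kwargs": {
  "moves": [
    {"dp": [0.02, 0, -0.02], "delta_rot": [0, 0, 0.0], "fingers": 0.1},
    {"dp": [0.01, 0, -0.1], "delta_rot": [0, 0, 0], "fingers": 0.1},
    {"dp": [0.0, 0, -0.15], "delta_rot": [0, 0, 0], "fingers": 0.1},
    {"dp": [0, 0, -0.15], "delta_rot": [0, 0, 0], "fingers": 0.1},
    {"dp": [0, 0, -0.15], "delta_rot": [0, 0, 0], "fingers": 0.1}
  ]
}}

```text
clock: 3.2
position: [0.4273, -0.2269, 0.266]
ee_rot: [-0.009, 0.966, 0.031, 0.258]
contact_force: [0.6, 0.4, -0.8]
width: 0.0235
gripper_force: 44.2
```

Call:
{"fn": "servo_tool", "kwargs": {
  "moves": [
    {"dp": [0, 0, 0], "delta_rot": [0, 0, 0.0], "fingers": 0.1},
    {"dp": [0, 0, 0], "delta_rot": [0, 0, 0], "fingers": 0.1}
  ]
}}

```text
clock: 3.4
position: [0.4281, -0.2275, 0.2657]
ee_rot: [-0.008, 0.965, 0.031, 0.259]
contact_force: [0.3, 0.1, -1.2]
width: 0.0234
gripper_force: 44.2
```

Run:
```python
from h import *
s=readout.get_state();print(s['position'],s['ee_rot'],s['contact_force'],s['width'])
R=goal(0,8.1);rows(np.array([.434,-.0705,.010+.164+.035]),R,8)
```

```text
[ 0.4281 -0.2275  0.2657] [-0.0081  0.9654  0.0313  0.2587] [ 0.2565  0.0917 -1.1569] 0.02338599306525163
deg [  1.1828 -29.9877  -4.2907] mm [  5.9237 156.9686 -56.6686] per row mm 20.87371794512983
[-0.009, -0.0977, 0.0356] [0.0258, -0.6542, -0.0936]
[-0.0057, -0.0977, 0.0364] [0.0258, -0.6542, -0.0936]
[-0.0024, -0.0976, 0.0369] [0.0258, -0.6542, -0.0936]
[0.0009, -0.0975, 0.0372] [0.0258, -0.6542, -0.0936]
[0.0043, -0.0974, 0.0373] [0.0258, -0.6542, -0.0936]
[0.0076, -0.0972, 0.0371] [0.0258, -0.6542, -0.0936]
[0.0109, -0.0971, 0.0368] [0.0258, -0.6542, -0.0936]
[0.0142, -0.0968, 0.0362] [0.0258, -0.6542, -0.0936]
```

Call:
{"fn": "servo_tool", "kwargs": {
  "moves": [
    {"dp": [-0.009, -0.098, 0.036], "delta_rot": [0.026, -0.654, -0.094], "fingers": 0.1},
    {"dp": [-0.006, -0.098, 0.036], "delta_rot": [0.026, -0.654, -0.094], "fingers": 0.1},
    {"dp": [-0.002, -0.098, 0.037], "delta_rot": [0.026, -0.654, -0.094], "fingers": 0.1},
    {"dp": [0.001, -0.098, 0.037], "delta_rot": [0.026, -0.654, -0.094], "fingers": 0.1}
  ]
}}

```text
clock: 3.8
position: [0.4309, -0.1474, 0.2354]
ee_rot: [-0.005, 0.99, 0.052, 0.128]
contact_force: [-0.6, 0.4, -1.6]
width: 0.0236
gripper_force: 44.2
```

Call:
{"fn": "servo_tool", "kwargs": {
  "moves": [
    {"dp": [0.004, -0.097, 0.037], "delta_rot": [0.026, -0.654, -0.094], "fingers": 0.1},
    {"dp": [0.008, -0.097, 0.037], "delta_rot": [0.026, -0.654, -0.094], "fingers": 0.1},
    {"dp": [0.011, -0.097, 0.037], "delta_rot": [0.026, -0.654, -0.094], "fingers": 0.1},
    {"dp": [0.014, -0.097, 0.036], "delta_rot": [0.026, -0.654, -0.094], "fingers": 0.1}
  ]
}}

```text
clock: 4.2
position: [0.434, -0.0688, 0.2073]
ee_rot: [-0.001, 0.997, 0.072, -0.003]
contact_force: [0.6, -0.2, -1.2]
width: 0.0239
gripper_force: 44.2
```

Call:
{"fn": "servo_tool", "kwargs": {
  "moves": [
    {"dp": [0, 0, 0], "delta_rot": [0, 0, 0.0], "fingers": 0.1},
    {"dp": [0, 0, 0], "delta_rot": [0, 0, 0], "fingers": 0.1},
    {"dp": [0, 0, 0], "delta_rot": [0, 0, 0], "fingers": 0.1}
  ]
}}

```text
clock: 4.5
position: [0.4341, -0.0708, 0.2087]
ee_rot: [-0.0, 0.997, 0.071, 0.0]
contact_force: [0.0, 0.1, -2.1]
width: 0.0234
gripper_force: 44.3
```

Run:
```python
from h import *
T,_=save('top','top2');S,_=save('side','side2')
s=readout.get_state();print(s['position'],s['ee_rot'],s['contact_force'],s['width'])
R=goal(0,8.1);rows(np.array([.434,-.0705,.010+.164+.01]),R,1)
cv2.imwrite('pics/v2.png',np.hstack([cv2.resize(T[210:290,310:390],None,fx=5,fy=6.5,interpolation=cv2.INTER_CUBIC),cv2.resize(S[170:300,235:315],None,fx=5,fy=4,interpolation=cv2.INTER_CUBIC)])[:,:,::-1])
```

```text
[ 0.4341 -0.0712  0.2092] [-0.0001  0.9975  0.0702  0.0005] [-0.6276  0.2017 -1.5405] 0.02358788647572212
deg [-0.004  -0.056  -0.0442] mm [ -0.0928   0.6883 -25.235 ] per row mm 25.244572677706117
[-0.0001, -0.0035, 0.1262] [-0.0007, -0.0098, -0.0077]
```

View pics/v2.png

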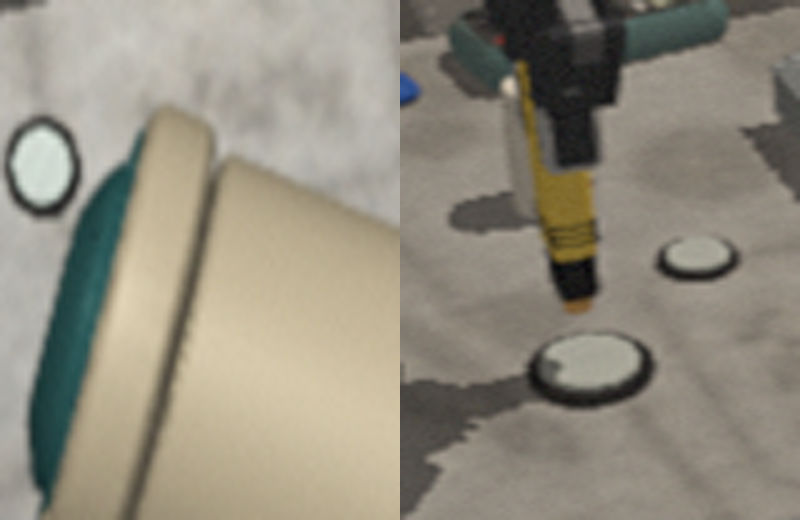

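The side view shows the gauge above the plate, brass tip end near (270.8,246.3). The bottle behind it stands clear. Now I'll check the gauge's tilt by projecting the expected geometry.

```bash
cat >> h.py <<'E'
def proj(n,X):
    c=CAL[n];q=np.array(c["R"])@X+np.array(c["t"]);k=np.array(c["intrinsics"])@q;return k[:2]/k[2]
E
python3 - <<'E'
from h import *
s=readout.get_state();p=np.array([.4341,-.0709,.2090]);R=Ro.from_quat(s['ee_rot'],scalar_first=True).as_matrix()
def cr(u): return (400+(u[0]-235)*5,(u[1]-170)*4)
G=np.c_[R[:,0],-R[:,1],-R[:,2]];o=p+R[:,2]*.164
for k,x in(('tip',(0,0,0)),('tipL',(0,-.006,0)),('nose end',(0,0,.011)),('top',(0,0,.14)),('h++',(.009,.012,.037)),('h+-',(.009,-.012,.037)),('h-+',(-.009,.012,.037)),('h--',(-.009,-.012,.037)),('H-+',(-.009,.012,.14)),('H++',(.009,.012,.14)),('H--',(-.009,-.012,.14))):
    print(k,cr(proj('side',o+G@np.array(x))))
print(cr(proj('side',np.array([.434,-.0705,.010]))))
T=cv2.imread('pics/side2.png')
cv2.imwrite('pics/v3.png',cv2.resize(T[170:280,240:310],None,fx=8,fy=5.4,interpolation=cv2.INTER_CUBIC))
E
```

```text
tip (np.float64(577.66893217823), np.float64(304.12268136078524))
tipL (np.float64(581.6926953415875), np.float64(311.5727025344793))
nose end (np.float64(575.3644191678512), np.float64(286.5380848761813))
top (np.float64(545.4595302530138), np.float64(58.34870077808887))
h++ (np.float64(584.5015114847367), np.float64(225.35863666589057))
h+- (np.float64(601.226324711263), np.float64(254.14543111656724))
h-+ (np.float64(538.8577747289744), np.float64(233.8071849214915))
h-- (np.float64(554.5979550326541), np.float64(262.9872636463831))
H-+ (np.float64(512.3633215340612), np.float64(49.18028909644238))
H++ (np.float64(561.7106991269259), np.float64(41.35732928412256))
H-- (np.float64(528.6711641062186), np.float64(75.90173762055497))
(np.float64(583.9372603895131), np.float64(357.96551896982055))
```

Run:
```python
from h import *
print(plane('side',(273.1,259.9),.010),plane('top',(351.1,260),.010),plane('top',(351.1,260),.006))
# ring: intersect with face plane via z guess
for z in(.065,.066,.067):print(plane('side',(353.6,204.9),z),plane('top',(323.3,177.1),z))
R=goal(0,8.1);rows(np.array([.436,-.071,.010+.164+.006]),R,4,p0=np.array([.4341,-.0709,.2090]))
```

```text
[ 0.4364 -0.0723  0.01  ] [ 0.4332 -0.0701  0.01  ] [ 0.433  -0.0703  0.006 ]
[ 0.6221 -0.0007  0.065 ] [ 0.6192 -0.0046  0.065 ]
[ 0.6216 -0.0021  0.066 ] [ 0.6191 -0.0046  0.066 ]
[ 0.6212 -0.0035  0.067 ] [ 0.6189 -0.0046  0.067 ]
deg [-0.004  -0.056  -0.0442] mm [  1.9  -0.1 -29. ] per row mm 7.265586693447399
[0.0023, 0.0005, 0.0363] [-0.0002, -0.0024, -0.0019]
[0.0023, 0.0005, 0.0363] [-0.0002, -0.0024, -0.0019]
[0.0023, 0.0005, 0.0363] [-0.0002, -0.0024, -0.0019]
[0.0023, 0.0005, 0.0363] [-0.0002, -0.0024, -0.0019]
```

Call:
{"fn": "servo_tool", "kwargs": {
  "moves": [
    {"dp": [0.003, 0, 0.05], "delta_rot": [0, 0, 0], "fingers": 0.1},
    {"dp": [0.003, 0, 0.05], "delta_rot": [0, 0, 0], "fingers": 0.1},
    {"dp": [0.003, 0, 0.03], "delta_rot": [0, 0, 0], "fingers": 0.1},
    {"dp": [0, 0, 0.015], "delta_rot": [0, 0, 0], "fingers": 0.1},
    {"dp": [0, 0, 0], "delta_rot": [0, 0, 0], "fingers": 0.1}
  ]
}}

```text
clock: 5.1
position: [0.4358, -0.0702, 0.1796]
ee_rot: [-0.0, 0.997, 0.071, -0.0]
contact_force: [0.4, -0.2, -1.6]
width: 0.0236
gripper_force: 44.3
```

Call:
{"fn": "servo_tool", "kwargs": {
  "moves": [
    {"dp": [0, 0, 0.005], "delta_rot": [0, 0, 0], "fingers": 0.1},
    {"dp": [0, 0, 0.005], "delta_rot": [0, 0, 0], "fingers": 0.1},
    {"dp": [0, 0, 0.005], "delta_rot": [0, 0, 0], "fingers": 0.1},
    {"dp": [0, 0, 0], "delta_rot": [0, 0, 0], "fingers": 0.1}
  ]
}}

```text
clock: 5.5
position: [0.4362, -0.0702, 0.1773]
ee_rot: [-0.0, 0.997, 0.071, 0.0]
contact_force: [-0.5, -0.5, -1.3]
width: 0.0236
gripper_force: 44.3
```

Call:
{"fn": "servo_tool", "kwargs": {
  "moves": [
    {"dp": [0, 0, 0], "delta_rot": [0, 0, 0], "fingers": 0.1}
  ]
}}

```text
clock: 5.6
position: [0.4362, -0.0702, 0.1773]
ee_rot: [-0.0, 0.997, 0.071, 0.0]
contact_force: [-1.0, -0.2, -1.3]
width: 0.023
gripper_force: 44.3
```

Call:
{"fn": "servo_tool", "kwargs": {
  "moves": [
    {"dp": [0, 0, 0], "delta_rot": [0, 0, 0], "fingers": 0.1}
  ]
}}

```text
clock: 5.7
position: [0.4362, -0.0702, 0.1773]
ee_rot: [-0.0, 0.997, 0.071, 0.0]
contact_force: [0.1, -0.5, -1.4]
width: 0.0234
gripper_force: 44.3
```

Call:
{"fn": "servo_tool", "kwargs": {
  "moves": [
    {"dp": [0, 0, 0.005], "delta_rot": [0, 0, 0], "fingers": 0.1},
    {"dp": [0, 0, 0], "delta_rot": [0, 0, 0], "fingers": 0.1}
  ]
}}

```text
clock: 5.9
position: [0.4361, -0.0702, 0.1762]
ee_rot: [-0.0, 0.997, 0.071, 0.0]
contact_force: [-0.2, -0.6, -1.2]
width: 0.0237
gripper_force: 44.3
```

Call:
{"fn": "servo_tool", "kwargs": {
  "moves": [
    {"dp": [0, 0, 0.005], "delta_rot": [0, 0, 0], "fingers": 0.1},
    {"dp": [0, 0, 0], "delta_rot": [0, 0, 0], "fingers": 0.1}
  ]
}}

```text
clock: 6.1
position: [0.4363, -0.0703, 0.1753]
ee_rot: [-0.0, 0.997, 0.071, 0.0]
contact_force: [-0.1, 1.0, 0.2]
width: 0.0237
gripper_force: 44.5
```

Call:
{"fn": "servo_tool", "kwargs": {
  "moves": [
    {"dp": [0, 0, 0.005], "delta_rot": [0, 0, 0], "fingers": 0.1},
    {"dp": [0, 0, 0], "delta_rot": [0, 0, 0], "fingers": 0.1}
  ]
}}

```text
clock: 6.3
position: [0.4363, -0.0703, 0.1743]
ee_rot: [-0.0, 0.997, 0.071, 0.0]
contact_force: [-0.4, -0.3, 1.1]
width: 0.0233
gripper_force: 44.5
```

Call:
{"fn": "servo_tool", "kwargs": {
  "moves": [
    {"dp": [0, 0, 0.005], "delta_rot": [0, 0, 0], "fingers": 0.1},
    {"dp": [0, 0, 0], "delta_rot": [0, 0, 0], "fingers": 0.1}
  ]
}}

```text
clock: 6.5
position: [0.4363, -0.0702, 0.1732]
ee_rot: [-0.0, 0.997, 0.071, 0.0]
contact_force: [-0.5, -0.1, 1.2]
width: 0.0234
gripper_force: 44.5
```

Call:
{"fn": "servo_tool", "kwargs": {
  "moves": [
    {"dp": [0, 0, 0.005], "delta_rot": [0, 0, 0], "fingers": 0.1},
    {"dp": [0, 0, 0], "delta_rot": [0, 0, 0], "fingers": 0.1}
  ]
}}

```text
clock: 6.7
position: [0.4363, -0.0703, 0.1722]
ee_rot: [-0.0, 0.997, 0.071, 0.0]
contact_force: [0.0, -0.1, 1.1]
width: 0.024
gripper_force: 44.6
```

Call:
{"fn": "servo_tool", "kwargs": {
  "moves": [
    {"dp": [0, 0, 0.005], "delta_rot": [0, 0, 0], "fingers": 0.1},
    {"dp": [0, 0, 0], "delta_rot": [0, 0, 0], "fingers": 0.1}
  ]
}}

```text
clock: 6.9
position: [0.4363, -0.0703, 0.1712]
ee_rot: [-0.0, 0.997, 0.071, 0.0]
contact_force: [-0.2, 0.6, 2.2]
width: 0.0235
gripper_force: 44.6
```

Contact came at a TCP height of about 0.1756, so the tip is now about 4.4 mm in. Hold still.

Call:
{"fn": "servo_tool", "kwargs": {
  "moves": [
    {"dp": [0, 0, 0], "delta_rot": [0, 0, 0], "fingers": 0.1},
    {"dp": [0, 0, 0], "delta_rot": [0, 0, 0], "fingers": 0.1},
    {"dp": [0, 0, 0], "delta_rot": [0, 0, 0], "fingers": 0.1},
    {"dp": [0, 0, 0], "delta_rot": [0, 0, 0], "fingers": 0.1},
    {"dp": [0, 0, 0], "delta_rot": [0, 0, 0], "fingers": 0.1}
  ]
}}

```text
clock: 7.4
position: [0.4362, -0.0703, 0.1713]
ee_rot: [-0.0, 0.997, 0.071, 0.0]
contact_force: [0.4, 0.0, 1.5]
width: 0.0233
gripper_force: 44.6
```

Call:
{"fn": "servo_tool", "kwargs": {
  "moves": [
    {"dp": [0, 0, 0], "delta_rot": [0, 0, 0], "fingers": 0.1},
    {"dp": [0, 0, 0], "delta_rot": [0, 0, 0], "fingers": 0.1},
    {"dp": [0, 0, 0], "delta_rot": [0, 0, 0], "fingers": 0.1},
    {"dp": [0, 0, 0], "delta_rot": [0, 0, 0], "fingers": 0.1},
    {"dp": [0, 0, 0], "delta_rot": [0, 0, 0], "fingers": 0.1}
  ]
}}

```text
clock: 7.9
position: [0.4362, -0.0703, 0.1713]
ee_rot: [-0.0, 0.997, 0.071, 0.0]
contact_force: [-0.9, 1.4, 2.2]
width: 0.0231
gripper_force: 44.6
```

Call:
{"fn": "servo_tool", "kwargs": {
  "moves": [
    {"dp": [0, 0, 0], "delta_rot": [0, 0, 0], "fingers": 0.1},
    {"dp": [0, 0, 0], "delta_rot": [0, 0, 0], "fingers": 0.1},
    {"dp": [0, 0, 0], "delta_rot": [0, 0, 0], "fingers": 0.1},
    {"dp": [0, 0, 0], "delta_rot": [0, 0, 0], "fingers": 0.1},
    {"dp": [0, 0, 0], "delta_rot": [0, 0, 0], "fingers": 0.1}
  ]
}}

```text
clock: 8.4
position: [0.4362, -0.0703, 0.1713]
ee_rot: [-0.0, 0.997, 0.071, 0.0]
contact_force: [-0.5, 0.7, 1.8]
width: 0.0236
gripper_force: 44.6
```

Run:
```python
from h import *
S,_=save('side','side3')
cv2.imwrite('pics/v4.png',cv2.resize(S[170:300,235:335],None,fx=6,fy=4.5,interpolation=cv2.INTER_CUBIC)[:,:,::-1])
```

```text
(no output)
```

View pics/v4.png

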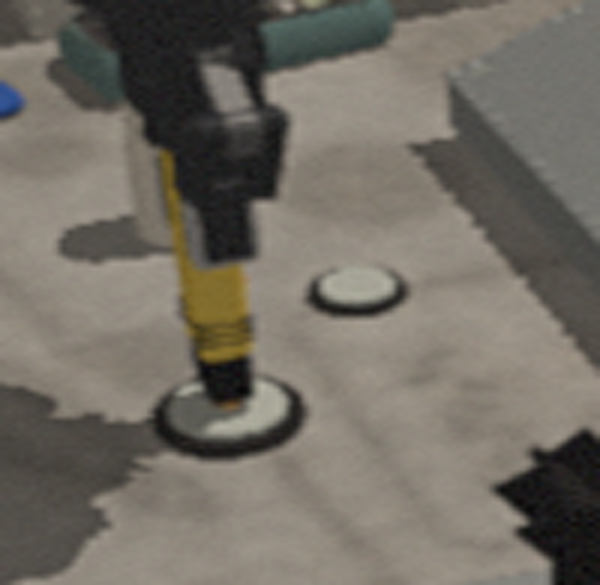

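The side view shows the tip standing near the plate's centre (230,405) and the gauge upright, with a force of about 3.2 N. I'll lift off and go to the console.

Call:
{"fn": "servo_tool", "kwargs": {
  "moves": [
    {"dp": [0, 0, -0.05], "delta_rot": [0, 0, 0], "fingers": 0.1},
    {"dp": [0, 0, -0.1], "delta_rot": [0, 0, 0], "fingers": 0.1},
    {"dp": [0, 0, -0.15], "delta_rot": [0, 0, 0], "fingers": 0.1},
    {"dp": [0, 0, -0.05], "delta_rot": [0, 0, 0], "fingers": 0.1},
    {"dp": [0, 0, 0], "delta_rot": [0, 0, 0], "fingers": 0.1}
  ]
}}

```text
clock: 8.95
position: [0.4368, -0.0706, 0.2426]
ee_rot: [0.001, 0.997, 0.071, 0.002]
contact_force: [-0.5, 0.1, -2.0]
width: 0.0236
gripper_force: 44.3
```

Run:
```python
from h import *
n=gz(28,8.1);print(n);rows(np.array([.6205,-.0035,.0658])+n*(.1656+.025),goal(28,8.1),6)
```

```text
[-0.4648 -0.0661  0.8829]
deg [ 0.0748 27.7928  0.0478] mm [95.108  54.4517 -8.5013] per row mm 18.32030081628692
[0.0849, -0.0337, 0.0073] [0.0022, 0.8085, 0.0014]
[0.084, -0.0337, 0.0142] [0.0022, 0.8085, 0.0014]
[0.0826, -0.0337, 0.0209] [0.0022, 0.8085, 0.0014]
[0.0806, -0.0337, 0.0275] [0.0022, 0.8085, 0.0014]
[0.0781, -0.0338, 0.034] [0.0022, 0.8085, 0.0014]
[0.0751, -0.0338, 0.0402] [0.0022, 0.8085, 0.0014]
```

Call:
{"fn": "servo_tool", "kwargs": {
  "moves": [
    {"dp": [0.085, -0.034, 0.007], "delta_rot": [0.001, 0.812, 0.001], "fingers": 0.1},
    {"dp": [0.084, -0.034, 0.014], "delta_rot": [0.001, 0.812, 0.001], "fingers": 0.1},
    {"dp": [0.083, -0.034, 0.021], "delta_rot": [0.001, 0.812, 0.001], "fingers": 0.1}
  ]
}}

```text
clock: 9.25
position: [0.4833, -0.0424, 0.2354]
ee_rot: [-0.009, 0.99, 0.07, 0.121]
contact_force: [0.1, 1.4, -1.1]
width: 0.0236
gripper_force: 44.2
```

Call:
{"fn": "servo_tool", "kwargs": {
  "moves": [
    {"dp": [0.081, -0.034, 0.028], "delta_rot": [0.001, 0.812, 0.001], "fingers": 0.1},
    {"dp": [0.078, -0.034, 0.034], "delta_rot": [0.001, 0.812, 0.001], "fingers": 0.1},
    {"dp": [0.075, -0.034, 0.04], "delta_rot": [0.001, 0.812, 0.001], "fingers": 0.1},
    {"dp": [0, 0, 0], "delta_rot": [0, 0, 0], "fingers": 0.1},
    {"dp": [0, 0, 0], "delta_rot": [0, 0, 0], "fingers": 0.1}
  ]
}}

```text
clock: 9.75
position: [0.53, -0.0153, 0.231]
ee_rot: [-0.018, 0.969, 0.069, 0.238]
contact_force: [0.3, 0.5, -1.9]
width: 0.0233
gripper_force: 44.3
```

Run:
```python
from h import *
T,_=save('top','top4');S,_=save('side','side4')
s=readout.get_state();print(s['position'],s['contact_force'],s['qpos'])
n=gz(28,8.1);rows(np.array([.6205,-.0035,.0658])+n*(.1656+.006),goal(28,8.1),3)
R=Ro.from_quat(s['ee_rot'],scalar_first=True).as_matrix();o=s['position']+R[:,2]*.1656
print('tip',o,'side px',proj('side',o),'crop',(proj('side',o)-[325,165])*[8,8]+[400,0],'top',proj('top',o))
cv2.imwrite('pics/v5.png',np.hstack([cv2.resize(T[140:215,285:365],None,fx=5,fy=6.8,interpolation=cv2.INTER_CUBIC),cv2.resize(S[165:229,325:375],None,fx=8,fy=8,interpolation=cv2.INTER_CUBIC)[:510]])[:,:,::-1])
```

```text
[ 0.531  -0.0157  0.2321] [ 0.4363 -0.2939 -0.7455] [-0.264   0.1037  2.0208  0.3377  0.5926  0.9248]
deg [-0.0609  0.1821 -0.015 ] mm [  9.7708   0.8534 -14.8095] per row mm 5.920932351601332
[0.0029, 0.0009, 0.0294] [-0.0035, 0.0106, -0.0009]
[0.0029, 0.0009, 0.0294] [-0.0035, 0.0106, -0.0009]
[0.0029, 0.0009, 0.0295] [-0.0035, 0.0106, -0.0009]
tip [ 0.6075 -0.0046  0.0857] side px [347.7222 198.6968] crop [581.7779 269.5744] top [323.1407 180.8411]
```

View pics/v5.png

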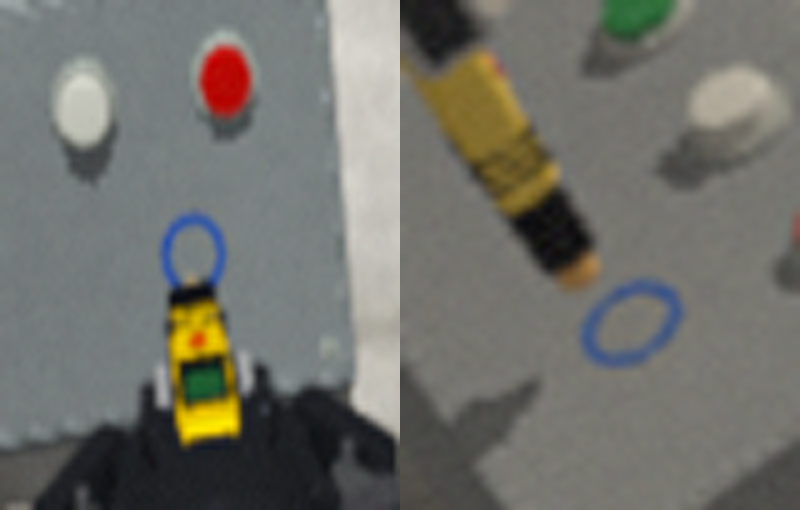

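The top view shows the tip at (191,278) in the crop, just below the ring at (194,250). The side view shows the tip at (582,273) and the ring at (633,323). Both tips match the prediction, so I'll check the target's projection against the ring.

Run:
```python
from h import *
for x in((.6205,-.0035),(.6215,-.0035),(.6205,-.0025),(.620,-.0045)):
    X=np.array([*x,.0658]);a=proj('top',X);b=proj('side',X);print(x,(a-[285,140]+.4)*[5,6.8],(b-[325,165]+.44)*8+[400,0])
```

```text
(0.6205, -0.0035) [191.0606 250.7661] [629.7576 326.7697]
(0.6215, -0.0035) [191.0784 247.7759] [633.3786 326.2671]
(0.6205, -0.0025) [188.8346 250.7501] [628.6986 324.7078]
(0.62, -0.0045) [193.2778 252.2775] [629.0059 329.0871]
```

Call:
{"fn": "servo_tool", "kwargs": {
  "moves": [
    {"dp": [0.004, 0.001, 0.03], "delta_rot": [0, 0.01, 0], "fingers": 0.1},
    {"dp": [0.004, 0.001, 0.03], "delta_rot": [0, 0.01, 0], "fingers": 0.1},
    {"dp": [0.003, 0.001, 0.02], "delta_rot": [0, 0, 0], "fingers": 0.1},
    {"dp": [0, 0, 0], "delta_rot": [0, 0, 0], "fingers": 0.1},
    {"dp": [0, 0, 0], "delta_rot": [0, 0, 0], "fingers": 0.1}
  ]
}}

```text
clock: 10.35
position: [0.5408, -0.0147, 0.2192]
ee_rot: [-0.018, 0.968, 0.068, 0.242]
contact_force: [-0.0, 0.3, -1.5]
width: 0.0234
gripper_force: 44.3
```

Call:
{"fn": "servo_tool", "kwargs": {
  "moves": [
    {"dp": [0, 0, 0], "delta_rot": [0, 0, 0], "fingers": 0.1}
  ]
}}

```text
clock: 10.45
position: [0.5408, -0.0147, 0.2196]
ee_rot: [-0.018, 0.968, 0.068, 0.242]
contact_force: [-1.0, -0.2, -1.1]
width: 0.0234
gripper_force: 44.3
```

Run:
```python
from h import *
s=readout.get_state();n=gz(28,8.1);print(s['position'],s['contact_force'],s['contact_force']@n)
rows(np.array([.621,-.0035,.0658])+n*.1656,goal(28,8.1),1)
```

```text
[ 0.5408 -0.0147  0.2196] [-0.9759 -0.192  -1.1017] -0.5064318520464486
deg [-0.0506 -0.0624 -0.0237] mm [ 3.2093  0.273  -7.5397] per row mm 8.198874390474328
[-0.0035, 0.0009, 0.0408] [-0.0088, -0.0109, -0.0041]
```

Call:
{"fn": "servo_tool", "kwargs": {
  "moves": [
    {"dp": [-0.001, 0, 0.01], "delta_rot": [0, 0, 0], "fingers": 0.1},
    {"dp": [-0.001, 0, 0.01], "delta_rot": [0, 0, 0], "fingers": 0.1},
    {"dp": [0, 0, 0.005], "delta_rot": [0, 0, 0], "fingers": 0.1},
    {"dp": [0, 0, 0], "delta_rot": [0, 0, 0], "fingers": 0.1}
  ]
}}

```text
clock: 10.85
position: [0.5427, -0.0144, 0.2147]
ee_rot: [-0.018, 0.968, 0.068, 0.242]
contact_force: [0.1, -0.3, -1.4]
width: 0.0239
gripper_force: 44.3
```

Call:
{"fn": "servo_tool", "kwargs": {
  "moves": [
    {"dp": [0, 0, 0.005], "delta_rot": [0, 0, 0], "fingers": 0.1},
    {"dp": [0, 0, 0], "delta_rot": [0, 0, 0], "fingers": 0.1}
  ]
}}

```text
clock: 11.05
position: [0.5433, -0.0144, 0.214]
ee_rot: [-0.018, 0.968, 0.068, 0.242]
contact_force: [-0.1, -0.5, -1.4]
width: 0.0235
gripper_force: 44.3
```

Call:
{"fn": "servo_tool", "kwargs": {
  "moves": [
    {"dp": [0, 0, 0.005], "delta_rot": [0, 0, 0], "fingers": 0.1},
    {"dp": [0, 0, 0], "delta_rot": [0, 0, 0], "fingers": 0.1}
  ]
}}

```text
clock: 11.25
position: [0.5437, -0.0143, 0.2131]
ee_rot: [-0.018, 0.968, 0.068, 0.242]
contact_force: [-0.3, -0.1, -1.3]
width: 0.0237
gripper_force: 44.3
```

Call:
{"fn": "servo_tool", "kwargs": {
  "moves": [
    {"dp": [0, 0, 0.005], "delta_rot": [0, 0, 0], "fingers": 0.1},
    {"dp": [0, 0, 0], "delta_rot": [0, 0, 0], "fingers": 0.1}
  ]
}}

```text
clock: 11.45
position: [0.5442, -0.0142, 0.2123]
ee_rot: [-0.018, 0.968, 0.068, 0.242]
contact_force: [-1.2, -0.4, 0.4]
width: 0.0234
gripper_force: 44.5
```

Call:
{"fn": "servo_tool", "kwargs": {
  "moves": [
    {"dp": [0, 0, 0.005], "delta_rot": [0, 0, 0], "fingers": 0.1},
    {"dp": [0, 0, 0], "delta_rot": [0, 0, 0], "fingers": 0.1}
  ]
}}

```text
clock: 11.65
position: [0.5447, -0.0142, 0.2114]
ee_rot: [-0.018, 0.968, 0.068, 0.242]
contact_force: [-1.2, -0.3, 1.0]
width: 0.0234
gripper_force: 44.5
```

Call:
{"fn": "servo_tool", "kwargs": {
  "moves": [
    {"dp": [0, 0, 0], "delta_rot": [0, 0, 0], "fingers": 0.1}
  ]
}}

```text
clock: 11.75
position: [0.5447, -0.0142, 0.2115]
ee_rot: [-0.018, 0.968, 0.068, 0.242]
contact_force: [-1.0, -0.4, 0.2]
width: 0.0234
gripper_force: 44.5
```

Contact came where expected, and the tip is now about 1.3 mm in. Press another 3.2 mm.

Call:
{"fn": "servo_tool", "kwargs": {
  "moves": [
    {"dp": [0, 0, 0.005], "delta_rot": [0, 0, 0], "fingers": 0.1},
    {"dp": [0, 0, 0.005], "delta_rot": [0, 0, 0], "fingers": 0.1}
  ]
}}

```text
clock: 11.95
position: [0.5456, -0.014, 0.2097]
ee_rot: [-0.018, 0.968, 0.068, 0.242]
contact_force: [-2.1, -0.5, 0.6]
width: 0.0234
gripper_force: 44.5
```

Call:
{"fn": "servo_tool", "kwargs": {
  "moves": [
    {"dp": [0, 0, 0.006], "delta_rot": [0, 0, 0], "fingers": 0.1},
    {"dp": [0, 0, 0], "delta_rot": [0, 0, 0], "fingers": 0.1}
  ]
}}

```text
clock: 12.15
position: [0.5462, -0.0139, 0.2085]
ee_rot: [-0.018, 0.968, 0.068, 0.242]
contact_force: [-2.6, -0.5, 1.9]
width: 0.0232
gripper_force: 44.6
```

Call:
{"fn": "servo_tool", "kwargs": {
  "moves": [
    {"dp": [0, 0, 0], "delta_rot": [0, 0, 0], "fingers": 0.1},
    {"dp": [0, 0, 0], "delta_rot": [0, 0, 0], "fingers": 0.1}
  ]
}}

```text
clock: 12.35
position: [0.5462, -0.0139, 0.2086]
ee_rot: [-0.018, 0.968, 0.068, 0.242]
contact_force: [-2.3, 0.8, 1.7]
width: 0.0232
gripper_force: 44.6
```

Call:
{"fn": "servo_tool", "kwargs": {
  "moves": [
    {"dp": [0, 0, 0], "delta_rot": [0, 0, 0], "fingers": 0.1},
    {"dp": [0, 0, 0], "delta_rot": [0, 0, 0], "fingers": 0.1},
    {"dp": [0, 0, 0], "delta_rot": [0, 0, 0], "fingers": 0.1},
    {"dp": [0, 0, 0], "delta_rot": [0, 0, 0], "fingers": 0.1}
  ]
}}

```text
clock: 12.75
position: [0.5462, -0.0139, 0.2086]
ee_rot: [-0.018, 0.968, 0.068, 0.242]
contact_force: [-2.1, 0.4, 1.1]
width: 0.0231
gripper_force: 44.6
```

Call:
{"fn": "servo_tool", "kwargs": {
  "moves": [
    {"dp": [0, 0, 0], "delta_rot": [0, 0, 0], "fingers": 0.1},
    {"dp": [0, 0, 0], "delta_rot": [0, 0, 0], "fingers": 0.1},
    {"dp": [0, 0, 0], "delta_rot": [0, 0, 0], "fingers": 0.1},
    {"dp": [0, 0, 0], "delta_rot": [0, 0, 0], "fingers": 0.1},
    {"dp": [0, 0, 0], "delta_rot": [0, 0, 0], "fingers": 0.1}
  ]
}}

```text
clock: 13.25
position: [0.5461, -0.014, 0.2086]
ee_rot: [-0.018, 0.968, 0.068, 0.242]
contact_force: [-2.2, 0.4, 2.7]
width: 0.0235
gripper_force: 44.6
```

Call:
{"fn": "servo_tool", "kwargs": {
  "moves": [
    {"dp": [0, 0, 0], "delta_rot": [0, 0, 0], "fingers": 0.1},
    {"dp": [0, 0, 0], "delta_rot": [0, 0, 0], "fingers": 0.1},
    {"dp": [0, 0, 0], "delta_rot": [0, 0, 0], "fingers": 0.1},
    {"dp": [0, 0, 0], "delta_rot": [0, 0, 0], "fingers": 0.1},
    {"dp": [0, 0, 0], "delta_rot": [0, 0, 0], "fingers": 0.1}
  ]
}}

```text
clock: 13.75
position: [0.5462, -0.014, 0.2086]
ee_rot: [-0.018, 0.968, 0.068, 0.242]
contact_force: [-2.3, 0.5, 1.5]
width: 0.0236
gripper_force: 44.6
```

Run:
```python
from h import *
T,_=save('top','top5');S,_=save('side','side5')
s=readout.get_state();n=gz(28,8.1);print(s['position'],s['ee_rot'],(s['contact_force']-[-.3,0,-1.4])@n)
print((np.array([.621,-.0035,.0658])+n*.1656-s['position'])@n*1e3)
cv2.imwrite('pics/v6.png',np.hstack([cv2.resize(T[140:215,285:365],None,fx=5,fy=6.8,interpolation=cv2.INTER_CUBIC),cv2.resize(S[165:229,325:375],None,fx=8,fy=8,interpolation=cv2.INTER_CUBIC)[:510]])[:,:,::-1])
```

```text
[ 0.5462 -0.0139  0.2086] [-0.0176  0.9677  0.0684  0.2418] 2.4476097622056647
4.0518786633312525
```

View pics/v6.png

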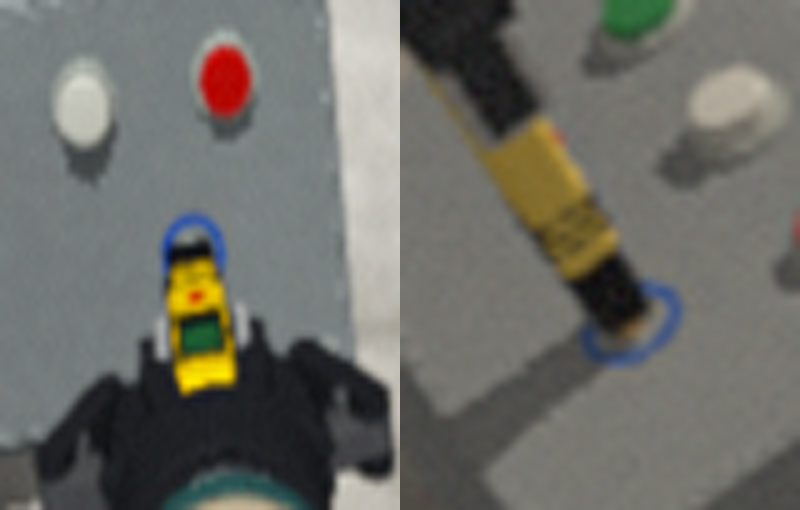

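The tip sits inside the ring, at about (628,335) in the side crop, about 4–4.5 mm in, held for 1.6 s. I'll back off along the normal and return to the rest.

Call:
{"fn": "servo_tool", "kwargs": {
  "moves": [
    {"dp": [0, 0, -0.03], "delta_rot": [0, 0, 0], "fingers": 0.1},
    {"dp": [0, 0, -0.1], "delta_rot": [0, 0, 0], "fingers": 0.1},
    {"dp": [0, 0, -0.12], "delta_rot": [0, 0, 0], "fingers": 0.1},
    {"dp": [0, 0, -0.12], "delta_rot": [0, 0, 0], "fingers": 0.1},
    {"dp": [0, 0, 0], "delta_rot": [0, 0, 0], "fingers": 0.1}
  ]
}}

```text
clock: 14.35
position: [0.5121, -0.0195, 0.2768]
ee_rot: [-0.016, 0.967, 0.068, 0.244]
contact_force: [0.0, 0.3, -1.5]
width: 0.0236
gripper_force: 44.3
```

Run:
```python
from h import *
s=readout.get_state();print(s['position'])
R0=Ro.from_quat([-.008,.9654,.0312,.2588],scalar_first=True).as_matrix()
home=np.array([.4804,-.2247,.1645]);rows(home+R0@[.006,0,-.12],R0,8)
```

```text
[ 0.5121 -0.0195  0.2768]
deg [-2.0722  1.6408  3.8554] mm [ -86.419  -208.612    -5.4191] per row mm 28.23356139530923
[-0.0649, 0.1215, -0.0309] [-0.0452, 0.0358, 0.0841]
[-0.0637, 0.1222, -0.0306] [-0.0452, 0.0358, 0.0841]
[-0.0626, 0.1229, -0.0303] [-0.0452, 0.0358, 0.0841]
[-0.0615, 0.1235, -0.0299] [-0.0452, 0.0358, 0.0841]
[-0.0603, 0.1242, -0.0296] [-0.0452, 0.0358, 0.0841]
[-0.0592, 0.1248, -0.0292] [-0.0452, 0.0358, 0.0841]
[-0.058, 0.1254, -0.0289] [-0.0452, 0.0358, 0.0841]
[-0.0568, 0.126, -0.0285] [-0.0452, 0.0358, 0.0841]
```

Call:
{"fn": "servo_tool", "kwargs": {
  "moves": [
    {"dp": [-0.065, 0.122, -0.031], "delta_rot": [-0.045, 0.036, 0.084], "fingers": 0.1},
    {"dp": [-0.064, 0.122, -0.031], "delta_rot": [-0.045, 0.036, 0.084], "fingers": 0.1},
    {"dp": [-0.063, 0.123, -0.03], "delta_rot": [-0.045, 0.036, 0.084], "fingers": 0.1},
    {"dp": [-0.061, 0.124, -0.03], "delta_rot": [-0.045, 0.036, 0.084], "fingers": 0.1}
  ]
}}

```text
clock: 14.75
position: [0.4679, -0.1243, 0.27]
ee_rot: [-0.014, 0.967, 0.05, 0.248]
contact_force: [0.4, -0.6, -1.2]
width: 0.0237
gripper_force: 44.3
```

Call:
{"fn": "servo_tool", "kwargs": {
  "moves": [
    {"dp": [-0.06, 0.124, -0.03], "delta_rot": [-0.045, 0.036, 0.084], "fingers": 0.1},
    {"dp": [-0.059, 0.125, -0.029], "delta_rot": [-0.045, 0.036, 0.084], "fingers": 0.1},
    {"dp": [-0.058, 0.125, -0.029], "delta_rot": [-0.045, 0.036, 0.084], "fingers": 0.1},
    {"dp": [-0.057, 0.126, -0.028], "delta_rot": [-0.045, 0.036, 0.084], "fingers": 0.1}
  ]
}}

```text
clock: 15.15
position: [0.4247, -0.2289, 0.2673]
ee_rot: [-0.009, 0.966, 0.031, 0.256]
contact_force: [-0.1, -0.6, -2.6]
width: 0.0236
gripper_force: 44.3
```

Call:
{"fn": "servo_tool", "kwargs": {
  "moves": [
    {"dp": [0, 0, 0], "delta_rot": [0, 0, 0], "fingers": 0.1},
    {"dp": [0, 0, 0], "delta_rot": [0, 0, 0], "fingers": 0.1},
    {"dp": [0, 0, 0], "delta_rot": [0, 0, 0], "fingers": 0.1}
  ]
}}

```text
clock: 15.45
position: [0.4253, -0.2269, 0.2677]
ee_rot: [-0.01, 0.966, 0.031, 0.256]
contact_force: [0.3, -0.0, -2.5]
width: 0.0232
gripper_force: 44.2
```

```bash
cat >> h.py <<'E'
R0=Ro.from_quat([-.008,.9654,.0312,.2588],scalar_first=True).as_matrix()
home=np.array([.4804,-.2247,.1645])
E
python3 - <<'E'
from h import *
s=readout.get_state();print(s['position'])
rows(home+R0@[.005,0,-.02],R0,5)
E
```

```text
[ 0.4253 -0.2269  0.2677]
deg [-0.2452  0.3643 -0.0508] mm [ 49.4175   1.8527 -83.3663] per row mm 19.386030785694327
[0.0017, 0.0017, 0.0969] [-0.0086, 0.0127, -0.0018]
[0.0016, 0.0016, 0.0969] [-0.0086, 0.0127, -0.0018]
[0.0015, 0.0015, 0.0969] [-0.0086, 0.0127, -0.0018]
[0.0014, 0.0014, 0.0969] [-0.0086, 0.0127, -0.0018]
[0.0012, 0.0014, 0.0969] [-0.0086, 0.0127, -0.0018]
```

Call:
{"fn": "servo_tool", "kwargs": {
  "moves": [
    {"dp": [0.004, 0.002, 0.06], "delta_rot": [-0.009, 0.013, 0], "fingers": 0.1},
    {"dp": [0.002, 0.002, 0.06], "delta_rot": [-0.009, 0.013, 0], "fingers": 0.1},
    {"dp": [0.001, 0.002, 0.06], "delta_rot": [-0.009, 0.013, 0], "fingers": 0.1},
    {"dp": [0, 0.001, 0.06], "delta_rot": [-0.009, 0.013, 0], "fingers": 0.1},
    {"dp": [0, 0, 0.06], "delta_rot": [-0.008, 0.013, 0], "fingers": 0.1}
  ]
}}

```text
clock: 15.95
position: [0.4571, -0.2257, 0.2166]
ee_rot: [-0.008, 0.965, 0.032, 0.259]
contact_force: [-0.0, 0.9, -2.0]
width: 0.0237
gripper_force: 44.3
```

Call:
{"fn": "servo_tool", "kwargs": {
  "moves": [
    {"dp": [0, 0, 0.06], "delta_rot": [0, 0, 0], "fingers": 0.1},
    {"dp": [0, 0, 0.06], "delta_rot": [0, 0, 0], "fingers": 0.1},
    {"dp": [0, 0, 0.06], "delta_rot": [0, 0, 0], "fingers": 0.1},
    {"dp": [0, 0, 0], "delta_rot": [0, 0, 0], "fingers": 0.1},
    {"dp": [0, 0, 0], "delta_rot": [0, 0, 0], "fingers": 0.1}
  ]
}}

```text
clock: 16.45
position: [0.4746, -0.2258, 0.1857]
ee_rot: [-0.008, 0.965, 0.031, 0.259]
contact_force: [-0.5, -1.2, -1.4]
width: 0.0232
gripper_force: 44.2
```

Run:
```python
from h import *
s=readout.get_state();print(s['position'],s['contact_force'])
rows(home+R0@[.0,0,-.0],R0,1)
```

```text
[ 0.4746 -0.2258  0.1857] [-0.4653 -1.1595 -1.4446]
deg [ 0.0629 -0.0427 -0.0377] mm [  5.7598   1.1342 -21.1532] per row mm 21.952674312902538
[-0.0278, -0.004, 0.1061] [0.011, -0.0075, -0.0066]
```

Call:
{"fn": "servo_tool", "kwargs": {
  "moves": [
    {"dp": [0, -0.002, 0.04], "delta_rot": [0, 0, 0], "fingers": 0.1},
    {"dp": [0, -0.002, 0.035], "delta_rot": [0, 0, 0], "fingers": 0.1},
    {"dp": [-0.01, 0, 0.01], "delta_rot": [0, 0, 0], "fingers": 0.1},
    {"dp": [-0.01, 0, 0], "delta_rot": [0, 0, 0], "fingers": 0.1},
    {"dp": [0, 0, 0], "delta_rot": [0, 0, 0], "fingers": 0.1}
  ]
}}

```text
clock: 16.95
position: [0.4792, -0.2248, 0.169]
ee_rot: [-0.007, 0.965, 0.031, 0.259]
contact_force: [0.3, -0.1, -1.6]
width: 0.0237
gripper_force: 44.2
```

Call:
{"fn": "servo_tool", "kwargs": {
  "moves": [
    {"dp": [0, 0, 0.005], "delta_rot": [0, 0, 0], "fingers": 0.1},
    {"dp": [-0.003, 0, 0.005], "delta_rot": [0, 0, 0], "fingers": 0.1},
    {"dp": [0, 0, 0], "delta_rot": [0, 0, 0], "fingers": 0.1},
    {"dp": [0, 0, 0], "delta_rot": [0, 0, 0], "fingers": 0.1}
  ]
}}

```text
clock: 17.35
position: [0.48, -0.2249, 0.1673]
ee_rot: [-0.007, 0.965, 0.031, 0.259]
contact_force: [-0.0, -0.4, -1.2]
width: 0.0236
gripper_force: 44.2
```

Run:
```python
from h import *
s=readout.get_state();print(s['position'],s['contact_force'])
rows(home+R0@[.0,0,-.0],R0,1)
```

```text
[ 0.48   -0.2249  0.1673] [-0.0144 -0.4134 -1.1791]
deg [ 0.1056 -0.0747 -0.0385] mm [ 0.3983  0.2134 -2.8145] per row mm 2.850588305581354
[-0.0053, -0.001, 0.0132] [0.0184, -0.013, -0.0067]
```

Small steps now to settle: about 1 mm toward the floor and 2.6 mm along the axis, watching the force.

Call:
{"fn": "servo_tool", "kwargs": {
  "moves": [
    {"dp": [-0.002, -0.001, 0.004], "delta_rot": [0.01, 0, 0], "fingers": 0.1},
    {"dp": [0, 0, 0], "delta_rot": [0, 0, 0], "fingers": 0.1}
  ]
}}

```text
clock: 17.55
position: [0.48, -0.2247, 0.1663]
ee_rot: [-0.008, 0.965, 0.031, 0.259]
contact_force: [0.3, -0.2, -0.7]
width: 0.0235
gripper_force: 44.2
```

Call:
{"fn": "servo_tool", "kwargs": {
  "moves": [
    {"dp": [-0.002, 0, 0.004], "delta_rot": [0, 0, 0], "fingers": 0.1},
    {"dp": [0, 0, 0], "delta_rot": [0, 0, 0], "fingers": 0.1}
  ]
}}

```text
clock: 17.75
position: [0.48, -0.2246, 0.1653]
ee_rot: [-0.008, 0.965, 0.031, 0.259]
contact_force: [0.2, 0.8, -1.8]
width: 0.0237
gripper_force: 44.2
```

Call:
{"fn": "servo_tool", "kwargs": {
  "moves": [
    {"dp": [-0.001, 0, 0.004], "delta_rot": [0, 0, 0], "fingers": 0.1},
    {"dp": [0, 0, 0], "delta_rot": [0, 0, 0], "fingers": 0.1}
  ]
}}

```text
clock: 17.95
position: [0.4804, -0.2247, 0.1648]
ee_rot: [-0.008, 0.965, 0.031, 0.259]
contact_force: [-1.2, 0.7, 0.5]
width: 0.0232
gripper_force: 44.4
```

Call:
{"fn": "servo_tool", "kwargs": {
  "moves": [
    {"dp": [0, 0, 0], "delta_rot": [0, 0, 0], "fingers": 0.1},
    {"dp": [0, 0, 0], "delta_rot": [0, 0, 0], "fingers": 0.1}
  ]
}}

```text
clock: 18.15
position: [0.4803, -0.2247, 0.1648]
ee_rot: [-0.008, 0.965, 0.031, 0.259]
contact_force: [-2.2, 0.3, 1.5]
width: 0.0234
gripper_force: 44.4
```

Call:
{"fn": "servo_tool", "kwargs": {
  "moves": [
    {"dp": [0, 0, -0.002], "delta_rot": [0, 0, 0], "fingers": 0.1},
    {"dp": [0, 0, 0], "delta_rot": [0, 0, 0], "fingers": 0.1}
  ],
  "force": 20
}}

```text
clock: 18.35
position: [0.4801, -0.2247, 0.165]
ee_rot: [-0.008, 0.965, 0.031, 0.259]
contact_force: [0.2, -0.3, -1.3]
width: 0.0237
gripper_force: 44.4
```

Call:
{"fn": "servo_tool", "kwargs": {
  "moves": [
    {"dp": [0, 0, 0], "delta_rot": [0, 0, 0], "fingers": 0.34},
    {"dp": [0, 0, 0], "delta_rot": [0, 0, 0], "fingers": 0.4},
    {"dp": [0, 0, 0], "delta_rot": [0, 0, 0], "fingers": 0.6},
    {"dp": [0, 0, 0], "delta_rot": [0, 0, 0], "fingers": 0.8},
    {"dp": [0, 0, 0], "delta_rot": [0, 0, 0], "fingers": 0.8}
  ]
}}

```text
clock: 18.85
position: [0.4801, -0.2247, 0.1651]
ee_rot: [-0.008, 0.965, 0.031, 0.259]
contact_force: [-0.5, -0.1, -0.2]
width: 0.0681
gripper_force: 0.0
```

Call:
{"fn": "servo_tool", "kwargs": {
  "moves": [
    {"dp": [0, 0, 0], "delta_rot": [0, 0, 0], "fingers": 0.8},
    {"dp": [0, 0, -0.05], "delta_rot": [0, 0, 0], "fingers": 0.8},
    {"dp": [0, 0, -0.1], "delta_rot": [0, 0, 0], "fingers": 0.8},
    {"dp": [0, 0, -0.2], "delta_rot": [0, 0, 0], "fingers": 0.8},
    {"dp": [0, 0, -0.2], "delta_rot": [0, 0, 0], "fingers": 0.8}
  ]
}}

```text
clock: 19.35
position: [0.4239, -0.2277, 0.2611]
ee_rot: [-0.008, 0.965, 0.031, 0.259]
contact_force: [-0.5, 0.1, -0.5]
width: 0.0681
gripper_force: 0.0
```

Call:
{"fn": "servo_tool", "kwargs": {
  "moves": [
    {"dp": [0, 0, 0], "delta_rot": [0, 0, 0], "fingers": 0.8},
    {"dp": [0, 0, 0], "delta_rot": [0, 0, 0], "fingers": 0.8}
  ]
}}

```text
clock: 19.55
position: [0.4247, -0.2284, 0.2616]
ee_rot: [-0.006, 0.965, 0.031, 0.26]
contact_force: [-0.2, 0.9, -0.3]
width: 0.0681
gripper_force: 0.0
```

Run:
```python
from h import *
T,_=save('top','top7');S,_=save('side','side7')
cv2.imwrite('pics/v7.png',np.hstack([cv2.resize(T[190:270,390:450],None,fx=6.5,fy=6.5,interpolation=cv2.INTER_CUBIC),cv2.resize(S[240:340,290:380],None,fx=4.4,fy=5.2,interpolation=cv2.INTER_CUBIC)])[:,:,::-1])
for n in('top','side'):
    a=cv2.imread(f'pics/{n}0.png').astype(int);b=cv2.imread(f'pics/{n}7.png').astype(int);m=(abs(a-b).max(2)>60).astype(np.uint8)
    print(n,[s.tolist() for s in cv2.connectedComponentsWithStats(m)[2][1:] if s[4]>15])
```

```text
top [[401, 247, 110, 81, 4461], [500, 327, 20, 15, 177], [456, 330, 38, 11, 281], [476, 337, 49, 20, 600], [278, 360, 51, 40, 731], [471, 360, 28, 37, 221], [259, 363, 22, 25, 267], [493, 366, 84, 34, 2250], [229, 375, 30, 25, 266], [572, 383, 11, 17, 65], [272, 387, 12, 13, 44], [597, 386, 43, 14, 404], [247, 396, 7, 4, 18]]
side [[25, 0, 10, 9, 17], [5, 6, 52, 56, 499], [41, 15, 14, 14, 27], [113, 60, 57, 34, 981], [179, 62, 19, 20, 167], [200, 77, 28, 55, 765], [65, 97, 6, 5, 23], [227, 125, 12, 17, 97], [240, 124, 11, 17, 84], [182, 136, 29, 18, 227], [92, 142, 52, 39, 951], [206, 144, 96, 102, 2793], [82, 149, 10, 10, 37], [198, 154, 11, 6, 37], [149, 161, 15, 41, 151], [50, 166, 48, 35, 635], [46, 168, 31, 8, 56], [26, 189, 14, 9, 21], [0, 195, 15, 8, 54], [153, 203, 9, 11, 45], [131, 218, 9, 3, 18], [76, 222, 62, 18, 309], [72, 225, 17, 8, 44], [0, 232, 27, 34, 175], [26, 242, 14, 24, 82], [103, 243, 31, 31, 432], [34, 244, 18, 24, 124], [0, 254, 107, 146, 8600], [15, 264, 10, 8, 25], [0, 271, 11, 6, 39], [0, 278, 13, 13, 56], [28, 280, 10, 8, 26], [233, 315, 11, 3, 23], [192, 317, 43, 54, 600], [211, 374, 10, 13, 51]]
```

View pics/v7.png

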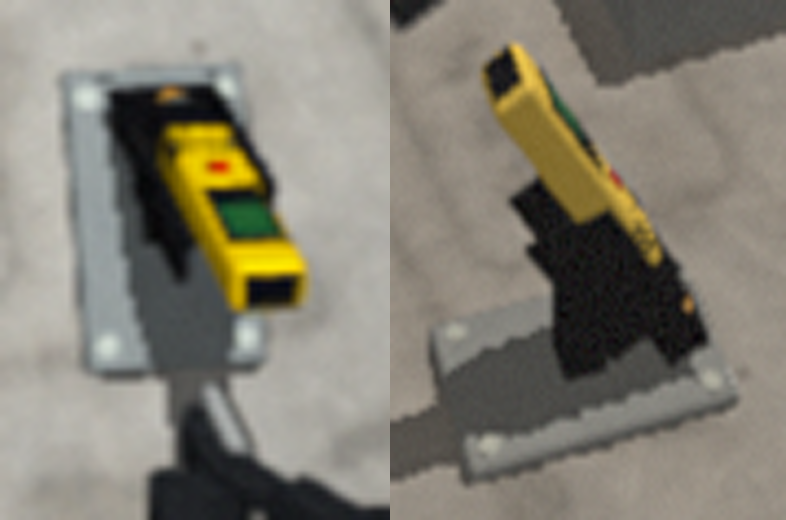

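The gauge lies home in its channel, with its top end at (268,290), about where it started. In the top-view difference the multimeter, bottle and plate show no change, so I'll hand in.

```bash
python3 -c "
from rig import manip
print(manip.sign_off())"
```

```text
the job is handed in; nothing more can be done
None
```

The job is handed in at about 20 s on the robot's clock: the gauge was zeroed on the larger plate, read inside the blue ring with the tip about half in each time, and laid back in its rest tip down, and the multimeter and bottle did not move.

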